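# Switch on the stand's power console in order

## Robot

A 6-joint arm with a two-finger parallel gripper is mounted at the origin on a cart in front of the work surface, level with it; the furniture and walls round the work are solid. World frame = base frame: x ahead of the robot, y to its left, z up, the work surface at z = 0. Lengths are in m, angles in rad, forces in N, time in s.
With the tool pointing down it reaches from about 0.375 to 0.975 m from the base axis. Payload 3.8 kg.
Tool frame: the origin (TCP) lies at the very end of the fingers, on their centre line; the grasp point (between the pads) lies 19 mm behind it; z points along the fingers, y is the line along which they close (so a half turn about z gives the same grasp; the last joint's range is limited). The gripper opens to 88 mm and grips with 3 to 60 N. Pads are 18 mm wide; open, the fingers measure 123 mm over their backs; the gripper's body (75 mm by 187 mm) begins 45 mm behind the grasp point.
Start: joints at [-1.237, 0.264, 1.604, -0, 1.274, -0.037], TCP at [0.245, -0.629, 0.239] pointing down, gripper open.
Joint ranges: [-2.63, 2.63], [-0.94, 2.18], [0.31, 2.57], [-1.31, 4.45], [0, 2.66], [-2.55, 2.55]. Speed limits (rad/s): [2.57, 2.57, 3.14, 3.14, 3.14, 3.14].

## Interface

Orientations are given as a rotation vector (axis times angle).
In Python, from rig import ctrl, vision gives the robot as it stands. The module is installed in compiled form; this text tells all that it offers.
- The arm moves only by the tool drive_tool, never from a script. Its argument "series" is a list of rows, each a list of 2 entries, a list of its own where there are three numbers: the shift along the tool's x, y, z in mm, then the turn, a rotation vector about the tool's x, y, z in rad. A call has 1 to 5 rows; each row shifts and turns the commanded pose from where the row before left it, along the tool's axes as they then stand; what a row does not reach is not made up. A row lasts 1/10 s, in which the tool goes at most 50 mm and 8.59 degrees, less where a joint would pass 70% of its speed; a pose out of reach is approached as far as the arm can. A call is refused whole if a number of a shift passes 50 or a number of a turn 0.15, either way. A call with a gripper value outside its range is refused whole. "fingers" is the finger opening in mm, from 0 to 88.1, set as the call begins (left out, the last holds). The fingers move at their own pace and stop on an object; "squeeze" is the grip in N (left out, the last holds). Time passes only in rows, so rows that do not move let the fingers close. It gives the time, the measured TCP pose, the force, the opening and the grip force at its end, in the units of the state.
- ctrl.get_state(): the state, without advancing time (a new reading comes with each control period).
- vision.read_camera(name): name is "side" or "top"; returns the picture (384x512x3 uint8, blue, green, red); there is no depth.
- vision.calibration(name): a dict with "fx", "fy", "cx", "cy" (pixels), "xyz" and "rotation" of the camera in the world. Camera axes: x right, y down, z forward; pixel columns grow to the right and rows downward; lengths in m; the calibration is good to about 2 mm. A picture is of the moment at which its call begins. calibration takes no time and is no camera call.
- ctrl.sign_off(): hands the job in; it is judged then, once.
Trained networks look in the newest picture that a camera, given by its name, has taken for a name from the list of things; names that differ only in an ending like _2 or _b are one class to them, and where a whole thing is asked for, a point or a joint stands for the part that bears it (a point fixed in the world has none). Each returns a list of dicts, best first, with "confidence" (0 to 1); they miss things now and then, are a little off and sometimes report something else, mostly with a low value. They report only what shows in the picture. A call takes as long as a camera call.
- vision.boxes_of(camera, query): "bbox" ([left, top, right, bottom] in pixels, round what is visible of it).
- vision.landmark_of(camera, query): "position" ([column, row] in pixels: a listed point, or the origin of a listed thing).
The state is a dict: "t": time; "joint_positions": joint angles; "joint_vel": joint speeds; "joint_torque": joint torques, N m; "position": TCP position; "orientation": TCP orientation; "force": force on the tool from outside, world axes, zero at the start; "wrist_torque": the same for the moment, N m; "opening": finger opening in m; "grip_force": force on a finger pad.
Only numpy, scipy, OpenCV 4.12 (cv2) and the standard library are available. Lean on these libraries where they do the work, as an engineer would, in place of code of your own. Each camera call takes 0.05 s, during which the arm holds its last target. There are 200 camera calls.

## Task

Switch on the card stand's power console: press the white button, then the blue, then the yellow, one at a time, each fully down so that it stays in when you let go. Leave the red button alone and do not disturb the spools, tape measure and tin beside the console.

Things in the scene. Friction and masses are not known exactly. Their poses are not given: they have to be found in the camera images.
- console: dark grey flat-topped power console, 150 x 150 mm and 40 mm high, fixed to the worktop; origin at the centre of its underside, z up. Four switch modules (60 x 60 mm, 12 mm high, centres 66 mm apart in a 2 x 2 square, parallel to the console's sides) are plugged into its top; which colour sits in which of the four places differs each time. Each has one round push button.
- white_top (a point): centre of the flat top of the white button: upright round cap, 35 mm across, standing 10 mm proud of its black collar (top 62 mm above the worktop when up)
- white_button (a joint): travel of the white button in m: 0 = up, 0.008 = fully down (2 mm still proud of the collar), straight down. Push-to-latch spring button: it takes 1.5 N to start and about 4 N to reach the bottom; let go after a full press it springs back about 3 mm and stays in at about 0.005
- blue_top (a point): centre of the flat top of the blue button: upright round cap, 35 mm across, standing 10 mm proud of its black collar (top 62 mm above the worktop when up)
- blue_button (a joint): travel of the blue button in m: 0 = up, 0.008 = fully down (2 mm still proud of the collar), straight down. Push-to-latch spring button: it takes 1.5 N to start and about 4 N to reach the bottom; let go after a full press it springs back about 3 mm and stays in at about 0.005
- yellow_top (a point): centre of the flat top of the yellow button: upright round cap, 35 mm across, standing 10 mm proud of its black collar (top 62 mm above the worktop when up)
- yellow_button (a joint): travel of the yellow button in m: 0 = up, 0.008 = fully down (2 mm still proud of the collar), straight down. Push-to-latch spring button: it takes 1.5 N to start and about 4 N to reach the bottom; let go after a full press it springs back about 3 mm and stays in at about 0.005
- red_top (a point): centre of the flat top of the red button: upright round cap, 35 mm across, standing 10 mm proud of its black collar (top 62 mm above the worktop when up)
- red_button (a joint): travel of the red button in m: 0 = up, 0.008 = fully down (2 mm still proud of the collar), straight down. Push-to-latch spring button: it takes 1.5 N to start and about 4 N to reach the bottom; let go after a full press it springs back about 3 mm and stays in at about 0.005 (this one is to be left up)
- spool_rust: wooden spool of rust-coloured ribbon, 54 mm across, 36 mm high, loose on the worktop beside the console; a bystander; origin at its underside
- tape_roll: wound yellow tape measure, 65 mm across, 14 mm high, loose on the worktop beside the console; a bystander; origin at its underside
- eyelet_tin: round pale tin, 62 mm across, 23 mm high, loose on the worktop beside the console; a bystander; origin at its underside
- spool_navy: wooden spool of navy ribbon, 49 mm across, 32 mm high, loose on the worktop beside the console; a bystander; origin at its underside

How it is judged:
By the outcome, as a careful person would: the job done as asked, in the order asked, and still so for the second after the job is handed in, with the robot touching nothing.
It also fails if it takes over 35 s, if anything falls off the work surface, if the arm or the gripper's body presses on something with over 40 N, if the wrist force passes 120 N, or if a joint passes its speed limit or range.

## Working session

There is one attempt and no reset: what is moved stays moved. The work goes in short steps, Python scripts to look and compute and a tool call to move; the robot and the scene stay as the last step left them, time stands still between calls to the robot, and variables do not carry over. Pictures are saved under pics/ and viewed, at most 10 in all, crops included, and the job is handed in when it is done.

Besides the shell and the picture viewer there is one more tool, called by a JSON object that holds its "method" and its "body", one argument or row to a line. drive_tool: Moves the arm, as the interface text tells. Its arguments: {"type":"object","properties":{"series":{"type":"array"},"fingers":{"type":"number"},"squeeze":{"type":"number"}},"required":["series"]}

```bash
mkdir -p pics; cat > h.py <<'E'
import numpy as np, cv2
from rig import ctrl, vision
def ray(cam,px,z):
    c=vision.calibration(cam); R=np.array(c["rotation"]); 
    if R.shape!=(3,3): R=cv2.Rodrigues(R.astype(float))[0]
    d=R@np.array([(px[0]-c["cx"])/c["fx"],(px[1]-c["cy"])/c["fy"],1]); o=np.array(c["xyz"])
    return o+d*(z-o[2])/d[2]
E
python3 - <<'E'
from h import *
for c in("top","side"):
    im=vision.read_camera(c); cv2.imwrite(f"pics/{c}0.png",im)
    print(c,vision.calibration(c))
    for n in("white","blue","yellow","red"):
        for d in vision.landmark_of(c,n+"_top")[:2]: print(n,d,ray(c,d["position"],.062).round(4))
s=ctrl.get_state();print(s["t"],s["position"],s["orientation"],s["force"],s["opening"])
E
```

```text
top {'fx': 499.4471383200756, 'fy': 499.4471383200756, 'cx': 249.6305670692891, 'cy': 196.46048368002818, 'xyz': array([0.2880315 , 0.08618173, 1.08708448]), 'rotation': array([-2.18268807,  2.03131078, -0.21780992])}
white {'position': [241.0, 192.0], 'confidence': 0.55} [0.515  0.1176 0.062 ]
white {'position': [247.2, 220.7], 'confidence': 0.52} [0.455  0.1002 0.062 ]
blue {'position': [280.4, 217.5], 'confidence': 0.56} [0.4667 0.0318 0.062 ]
yellow {'position': [242.4, 192.6], 'confidence': 0.57} [0.5139 0.1146 0.062 ]
red {'position': [277.7, 190.0], 'confidence': 0.55} [0.5249 0.0409 0.062 ]
side {'fx': 376.0494284777898, 'fy': 376.0494284777898, 'cx': 256.58682262200114, 'cy': 185.8262096606269, 'xyz': array([ 0.27937733, -0.62896801,  0.46471573]), 'rotation': array([-2.03794199,  0.32020575, -0.18524334])}
white {'position': [234.3, 188.0], 'confidence': 0.57} [0.457  0.1021 0.062 ]
blue {'position': [241.0, 181.5], 'confidence': 0.57} [0.4801 0.1283 0.062 ]
blue {'position': [240.9, 202.8], 'confidence': 0.49} [0.4535 0.0338 0.062 ]
yellow {'position': [260.8, 183.3], 'confidence': 0.53} [0.5212 0.1052 0.062 ]
yellow {'position': [258.8, 255.2], 'confidence': 0.24} [ 0.4354 -0.1446  0.062 ]
red {'position': [271.9, 198.4], 'confidence': 0.73} [0.5219 0.0309 0.062 ]
0.5 [ 0.2445952  -0.62909517  0.23864489] [-3.08766711e+00 -5.79071570e-01  9.24848770e-06] [-0.0665326   0.40318332  0.21516634] 0.08832073848636213
```

View pics/top0.png

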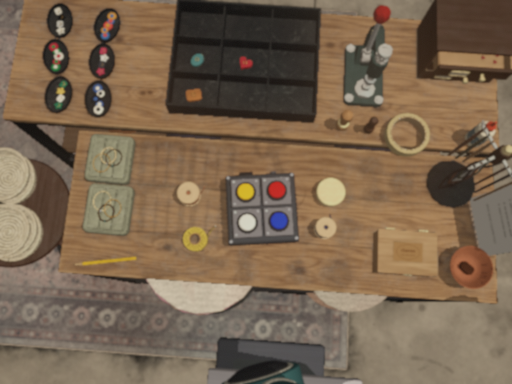

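View pics/side0.png

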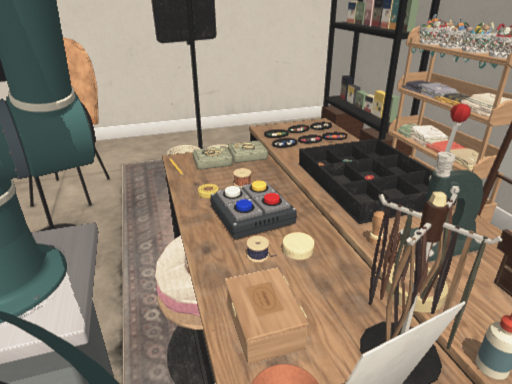

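The top view shows yellow (246,191), red (277,190), white (247,222) and blue (279,220). The side view shows the same layout, with white at (233,190). Some network labels are mixed up, so I'll measure by colour.

```bash
cat >> h.py <<'E'
seeds={"top":dict(white=(247,222),blue=(279,220),yellow=(246,191),red=(277,190)),"side":dict(white=(233,190),blue=(243,205),yellow=(260,186),red=(272,199))}
def mask(im,n):
    h,s,v=cv2.split(cv2.cvtColor(im,cv2.COLOR_BGR2HSV))
    return {"white":(s<50)&(v>150),"blue":(h>105)&(h<130)&(s>150)&(v>60),"yellow":(h>18)&(h<35)&(s>150)&(v>120),"red":((h<6)|(h>173))&(s>150)&(v>80)}[n]
def blobs(im,cam):
    o={}
    for n,p in seeds[cam].items():
        k,l,st,ce=cv2.connectedComponentsWithStats(mask(im,n).astype(np.uint8))
        c=[(np.hypot(*(ce[i]-p)),i) for i in range(1,k) if st[i,4]>20]
        if c and min(c)[0]<8: i=min(c)[1]; o[n]=(ce[i],st[i,2:5])
    return o
E
python3 - <<'E'
from h import *
P={}
for c in("top","side"):
    im=cv2.imread(f"pics/{c}0.png")
    for n,(p,s) in blobs(im,c).items():
        w=ray(c,p,.060 if c=="side" else .062); P[c,n]=w; print(c,n,p.round(1),s,w.round(4))
for c in("top","side"):
  g=lambda a,b: np.linalg.norm(P[c,a]-P[c,b]).round(4)
  try: print(c,g("white","blue"),g("white","yellow"),g("blue","red"),g("yellow","red"))
  except KeyError as e: print(e)
print(ray("top",(450,183),0),ray("top",(346,120),0))
E
```

```text
top white [247. 222.] [ 17  17 221] [0.4524 0.1005 0.062 ]
top blue [278.5 220.4] [ 16  16 207] [0.4603 0.0354 0.062 ]
top yellow [245.2 191.1] [ 18  17 236] [0.5177 0.109  0.062 ]
top red [276.2 189.7] [ 18  17 235] [0.5254 0.0441 0.062 ]
side white [232.5 190.9] [ 16  11 147] [0.4505 0.0935 0.06  ]
side blue [243.6 205.2] [ 16  12 154] [0.4571 0.0256 0.06  ]
side yellow [258.4 185.6] [ 15  10 116] [0.5137 0.0999 0.06  ]
side red [271.5 198.6] [ 16  12 156] [0.522  0.0338 0.06  ]
top 0.0656 0.0659 0.0656 0.0654
side 0.0682 0.0636 0.0654 0.0665
[ 0.58309137 -0.34608803  0.        ] [ 0.71549963 -0.10880964  0.        ]
```

Top-view spacings are 65.4–65.9 mm against the 66 mm given, so I'll trust them. Next I close the fingers and travel to above white.

{"method": "drive_tool", "body": {
  "series": [
    [[28,-37,0],[0,0,0]],
    [[28,-37,0],[0,0,0]],
    [[28,-37,0],[0,0,0]],
    [[28,-37,0],[0,0,0]],
    [[28,-37,0],[0,0,0]]
  ],
  "fingers": 0
}}

```text
t: 1.0
position: [0.3082, -0.4043, 0.2388]
orientation: [3.088, 0.578, 0.001]
force: [1.3, -0.1, -0.4]
opening: 0.0501
grip_force: 0.0
```

{"method": "drive_tool", "body": {
  "series": [
    [[28,-37,0],[0,0,0]],
    [[28,-37,0],[0,0,0]],
    [[28,-37,0],[0,0,0]],
    [[28,-37,0],[0,0,0]],
    [[28,-37,0],[0,0,0]]
  ]
}}

```text
t: 1.5
position: [0.3717, -0.1811, 0.2391]
orientation: [3.087, 0.578, 0.002]
force: [0.5, -0.5, 1.1]
opening: 0.0103
grip_force: 0.0
```

{"method": "drive_tool", "body": {
  "series": [
    [[28,-37,0],[0,0,0]],
    [[28,-37,0],[0,0,0]],
    [[28,-37,0],[0,0,0]],
    [[28,-37,0],[0,0,0]],
    [[28,-37,0],[0,0,0]]
  ]
}}

```text
t: 2.0
position: [0.4352, 0.0423, 0.2392]
orientation: [3.087, 0.579, 0.002]
force: [0.6, -0.1, -0.3]
opening: 0.0005
grip_force: 0.0
```

```bash
cat >> h.py <<'E'
T=dict(white=(.452,.099),blue=(.460,.034),yellow=(.517,.107))
def go(n,z):
    s=ctrl.get_state(); R=cv2.Rodrigues(np.array(s["orientation"],float))[0]
    print(n,s["t"],np.round(s["position"],4),np.round(s["force"],2),round(s["opening"],4),"tool mm",(R.T@(np.array([*T[n],z])-s["position"])*1000).round(1))
E
python3 -c "
from h import *
go('white',.1)"
```

```text
white 2.0 [0.4352 0.0423 0.2392] [ 0.59 -0.14 -0.29] 0.0005 tool mm [ 36.  -46.8 139.3]
```

Move over white, stop 38 mm above it and look from the side.

{"method": "drive_tool", "body": {
  "series": [
    [[18,-23,20],[0,0,0]],
    [[18,-24,20],[0,0,0]],
    [[0,0,40],[0,0,0]],
    [[0,0,40],[0,0,0]],
    [[0,0,19],[0,0,0]]
  ]
}}

```text
t: 2.5
position: [0.449, 0.0973, 0.0964]
orientation: [-3.087, -0.581, 0.008]
force: [0.3, -0.4, -0.9]
opening: 0.0005
grip_force: 0.0
```

```bash
python3 -c "
from h import *
go('white',.064)
for c in ('side','top'):
  im=vision.read_camera(c); cv2.imwrite('pics/%s1.png'%c,cv2.resize(im[130:260,180:330],None,fx=4,fy=4))
a=cv2.imread('pics/side1.png')
cv2.imwrite('pics/s1.png',a)"
```

```text
white 2.5 [0.449  0.0973 0.0964] [ 0.29 -0.36 -0.95] 0.0005 tool mm [ 3.6 -0.4 32.4]
```

View pics/side1.png

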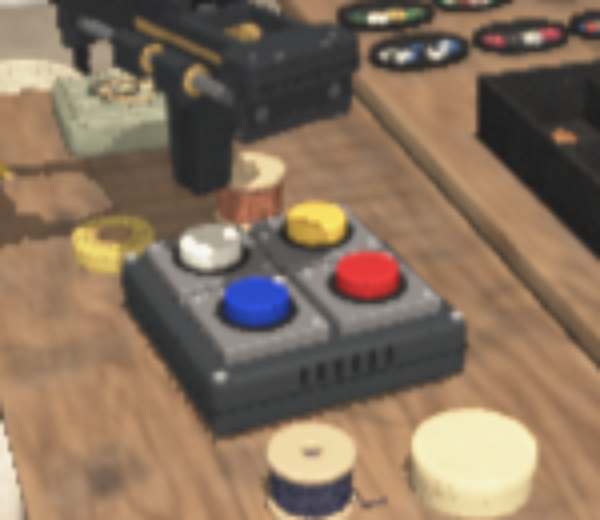

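The fingertip in the crop is at about (202,185), which is full-image (230.5,176). It hangs above white, which is at crop (211,247). I'll compare that with the projected TCP.

```bash
python3 -c "
from h import *
s=ctrl.get_state()
for c in ('side','top'):
  k=vision.calibration(c);R=cv2.Rodrigues(k['rotation'])[0]
  for q in (s['position'],[.452,.099,.062]):
    p=R.T@(np.array(q)-k['xyz']);print(c,k['fx']*p[0]/p[2]+k['cx'],k['fy']*p[1]/p[2]+k['cy'])"
```

```text
side 230.56954764794904 175.86788358745534
side 232.49121237728912 188.94446046882257
top 248.58630280333531 221.31682388964379
top 247.68118237109422 222.1704427269088
```

View pics/top1.png

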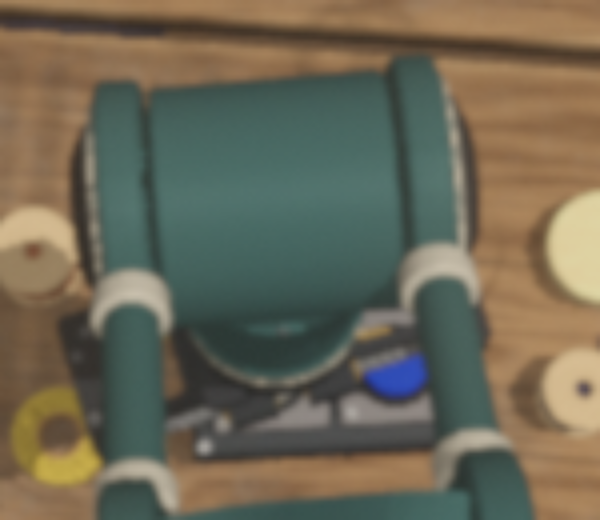

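The projected TCP (230.6,175.9) matches the seen fingertip, so the estimate holds. Now I descend onto white.

{"method": "drive_tool", "body": {
  "series": [
    [[3,0,14],[0,0,0]],
    [[0,0,14],[0,0,0]],
    [[0,0,2],[0,0,0]],
    [[0,0,0],[0,0,0]]
  ]
}}

```text
t: 3.0
position: [0.4549, 0.0983, 0.0707]
orientation: [3.088, 0.579, 0.002]
force: [0.1, 0.1, -0.2]
opening: 0.0006
grip_force: 0.0
```

```bash
python3 -c "
from h import *
go('white',.054)"
```

```text
white 3.0 [0.4549 0.0983 0.0707] [ 0.1   0.12 -0.24] 0.0006 tool mm [-2.5 -1.7 16.7]
```

{"method": "drive_tool", "body": {
  "series": [
    [[-2,-2,6],[0,0,0]],
    [[0,0,4],[0,0,0]],
    [[0,0,4],[0,0,0]],
    [[0,0,2],[0,0,0]],
    [[0,0,0],[0,0,0]]
  ]
}}

```text
t: 3.5
position: [0.4523, 0.0996, 0.0544]
orientation: [-3.088, -0.579, -0.002]
force: [-1.0, -0.9, 6.4]
opening: 0.0004
grip_force: 2.7
```

{"method": "drive_tool", "body": {
  "series": [
    [[0,0,1],[0,0,0]],
    [[0,0,1],[0,0,0]],
    [[0,0,0],[0,0,0]]
  ]
}}

```text
t: 3.8
position: [0.4525, 0.0997, 0.0543]
orientation: [-3.088, -0.579, -0.001]
force: [-7.1, -0.7, 21.5]
opening: -0.0
grip_force: 10.6
```

Bottomed firmly (21 N, no further travel). Lift, move over to blue and check the white latch.

{"method": "drive_tool", "body": {
  "series": [
    [[0,0,-15],[0,0,0]],
    [[0,0,-20],[0,0,0]],
    [[-8,32,-10],[0,0,0]],
    [[-8,32,0],[0,0,0]],
    [[0,0,0],[0,0,0]]
  ]
}}

```text
t: 4.3
position: [0.4605, 0.0316, 0.0971]
orientation: [3.087, 0.575, 0.001]
force: [-0.5, 0.4, 0.2]
opening: 0.0002
grip_force: 0.0
```

```bash
python3 -c "
from h import *
go('blue',.064)
im=vision.read_camera('side'); cv2.imwrite('pics/side2.png',cv2.resize(im[150:240,200:300],None,fx=6,fy=6))
for n,(p,s) in blobs(im,'side').items(): print(n,p.round(1),s)"
```

```text
blue 4.3 [0.4605 0.0316 0.0971] [-0.53  0.37  0.16] 0.0002 tool mm [ 0.4 -2.5 33.1]
white [232. 192.] [ 15   9 107]
blue [243.6 205.3] [ 16  12 154]
yellow [258.  186.7] [15 10 70]
red [271.4 198.6] [ 16  12 157]
```

View pics/side2.png

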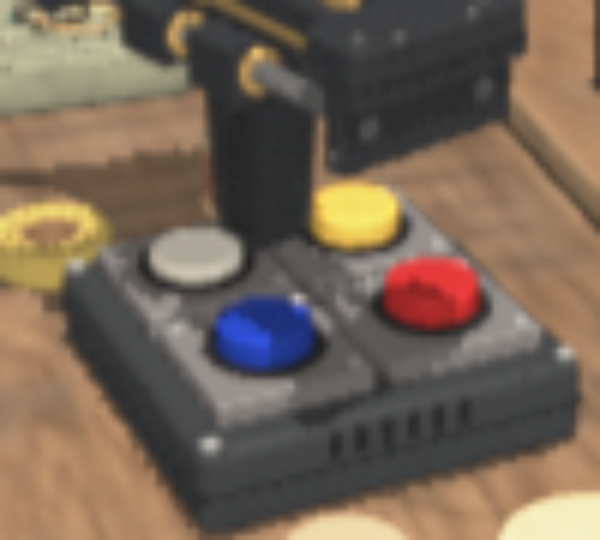

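White at crop (196,255) is visibly lower, a flat cap, so it has latched. Blue at (265,333), yellow and red are still up. Press blue.

{"method": "drive_tool", "body": {
  "series": [
    [[0,-2,14],[0,0,0]],
    [[0,0,14],[0,0,0]],
    [[0,0,4],[0,0,0]],
    [[0,0,4],[0,0,0]],
    [[0,0,4],[0,0,0]]
  ]
}}

```text
t: 4.85
position: [0.459, 0.0363, 0.0567]
orientation: [-3.087, -0.58, 0.001]
force: [-2.4, -0.2, 3.3]
opening: 0.0004
grip_force: 1.6
```

{"method": "drive_tool", "body": {
  "series": [
    [[0,0,3],[0,0,0]],
    [[0,0,1],[0,0,0]],
    [[0,0,0],[0,0,0]]
  ]
}}

```text
t: 5.15
position: [0.4592, 0.0363, 0.0543]
orientation: [-3.087, -0.579, 0.001]
force: [-7.0, 1.4, 14.4]
opening: 0.0005
grip_force: 7.2
```

Bottomed at the same height. Lift and go over to yellow.

{"method": "drive_tool", "body": {
  "series": [
    [[0,0,-15],[0,0,0]],
    [[0,0,-25],[0,0,0]],
    [[40,-22,-5],[0,0,0]],
    [[40,-23,0],[0,0,0]],
    [[0,0,0],[0,0,0]]
  ]
}}

```text
t: 5.65
position: [0.5223, 0.1101, 0.0995]
orientation: [-3.086, -0.583, -0.011]
force: [-0.3, -0.3, -0.5]
opening: 0.0005
grip_force: 0.0
```

```bash
python3 -c "
from h import *
im=vision.read_camera('side'); cv2.imwrite('pics/side3.png',cv2.resize(im[150:240,200:300],None,fx=6,fy=6))
for n,(p,s) in blobs(im,'side').items(): print(n,p.round(1),s)
go('yellow',.064)"
```

```text
white [232.5 191.6] [ 16  11 128]
blue [243.7 206.1] [ 17  10 128]
yellow [258.6 185.6] [ 14  10 100]
red [271.5 198.4] [ 16  12 159]
yellow 5.7 [0.5197 0.1085 0.0985] [ 0.83  0.59 -0.48] 0.0006 tool mm [-3.2  0.4 34.5]
```

View pics/side3.png

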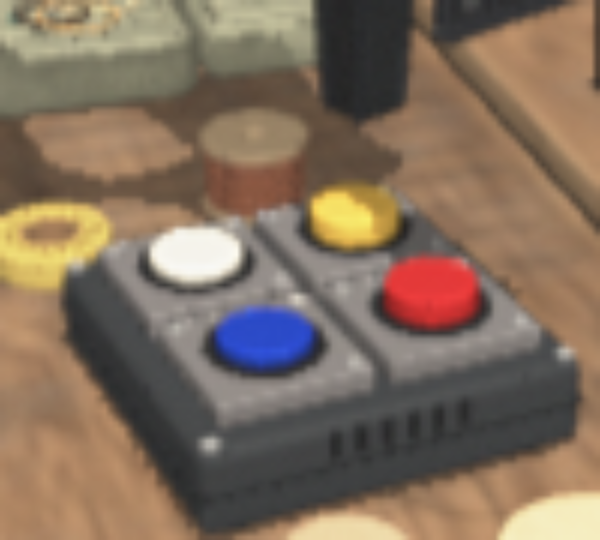

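White (196,255) and blue (265,338) are both in. Yellow (353,216) and red are up. Press yellow.

{"method": "drive_tool", "body": {
  "series": [
    [[-2,0,14],[0,0,0]],
    [[0,0,14],[0,0,0]],
    [[0,0,4],[0,0,0]],
    [[0,0,4],[0,0,0]],
    [[0,0,4],[0,0,0]]
  ]
}}

```text
t: 6.2
position: [0.5149, 0.1054, 0.0572]
orientation: [3.088, 0.578, -0.002]
force: [-1.2, -0.8, 2.5]
opening: 0.0005
grip_force: 1.5
```

{"method": "drive_tool", "body": {
  "series": [
    [[0,0,3],[0,0,0]],
    [[0,0,2],[0,0,0]],
    [[0,0,0],[0,0,0]]
  ]
}}

```text
t: 6.5
position: [0.5154, 0.1057, 0.0543]
orientation: [3.087, 0.579, -0.002]
force: [-7.8, -2.4, 13.5]
opening: -0.0
grip_force: 6.7
```

{"method": "drive_tool", "body": {
  "series": [
    [[0,0,-15],[0,0,0]],
    [[0,0,-35],[0,0,0]],
    [[0,0,-40],[0,0,0]],
    [[0,0,-20],[0,0,0]],
    [[0,0,0],[0,0,0]]
  ]
}}

```text
t: 7.0
position: [0.5193, 0.1067, 0.1677]
orientation: [3.088, 0.579, 0.016]
force: [1.4, -0.0, 0.2]
opening: 0.0003
grip_force: 0.0
```

```bash
python3 -c "
from h import *
im=vision.read_camera('side'); cv2.imwrite('pics/side4.png',cv2.resize(im[150:270,190:330],None,fx=5,fy=5))
for n,(p,s) in blobs(im,'side').items(): print(n,p.round(1),s)
go('yellow',.2)"
```

```text
white [232.6 191.6] [ 16  11 129]
blue [243.6 206.2] [ 16  10 128]
yellow [259.1 186.5] [14  9 63]
red [271.5 198.6] [ 16  12 156]
yellow 7.05 [0.5176 0.1064 0.1652] [ 0.48  0.46 -0.65] 0.0005 tool mm [ -0.2  -0.7 -34.8]
```

View pics/side4.png

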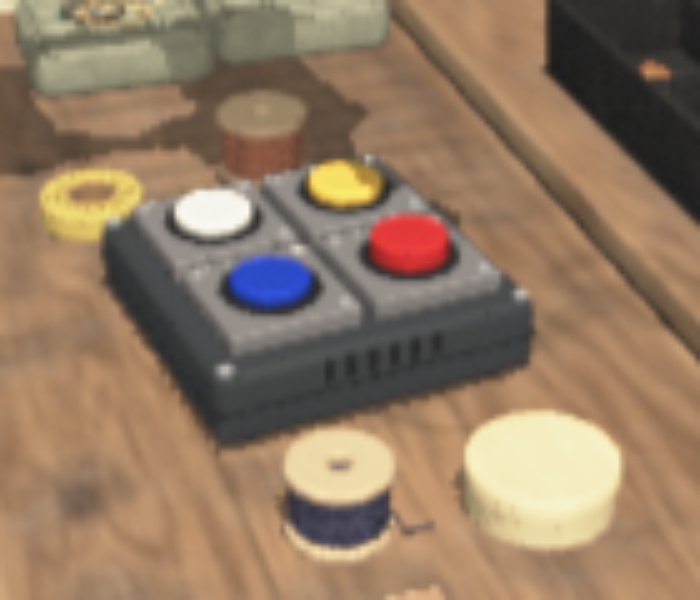

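White (212,213), blue (270,281) and yellow (345,184) are in, red (409,243) is up, and the bystanders haven't moved.

```bash
python3 -c "
from rig import ctrl
print(ctrl.sign_off())"
```

```text
the job is handed in; nothing more can be done
None
```

I pressed white, blue and yellow in that order; the last picture shows all three latched in, red still up and the bystanders unmoved, and the job was handed in at about 7 s.

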